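# Reset the belt grinder's guard lock with its key

## Robot

A 7-joint arm with a two-finger parallel gripper is mounted at the origin on the work surface. World frame = base frame: x ahead of the robot, y to its left, z up, the work surface at z = 0. Lengths are in m, angles in rad, forces in N, time in s.
With the tool pointing down it reaches from about 0.4 to 0.85 m from the base axis. Payload 4.5 kg.
Tool frame: the origin (TCP) lies at the very end of the fingers, on their centre line; the grasp point (between the pads) lies 19 mm behind it (r.grip_point_offset is the distance from the TCP to the grasp point, in m); y points along the fingers, x is the direction in which the jaws open and shut, and the axes are right-handed (so a half turn about y gives the same grasp; the last joint's range is limited). The gripper opens to 88 mm and grips with 3 to 60 N. Pads are 18 mm wide; open, the fingers measure 123 mm over their backs; the gripper's body (75 mm by 187 mm) begins 45 mm behind the grasp point.
Start: joints at [-1.242, 0.689, -0.195, 1.565, 0.157, 0.902, -0.215], TCP at [0.182, 0.598, 0.239] pointing down, gripper open.
Joint ranges: [-3.01, 3.01], [-0.46, 2.08], [-1.47, 1.51], [0.13, 2.56], [-1, 4.14], [0.04, 2.09], [-2.66, 2.66]. Speed limits (rad/s): [2.57, 2.57, 3.14, 3.14, 3.14, 3.14, 3.14].

## Interface

Orientations are given as a unit quaternion [x, y, z, w].
In Python, from plant import get_state, snapshot, camera_params, job, r gives the robot as it stands.
- The arm moves only by the tool carry_out, never from a script. Its arguments are lists of equal length, an entry for each row: "offset": the shift along the world's x, y, z in m, a list of three; "twist": the turn about the world's z in degrees. In form: {"offset": [[tx, ty, tz], ...], "twist": [twist, ...]}. A call has 1 to 8 rows; each row shifts and turns the commanded pose from where the row before left it; what a row does not reach is not made up. A row lasts 1/8 s, in which the tool goes at most 62.5 mm and 10.7 degrees, less where a joint would pass 70% of its speed; a pose out of reach is approached as far as the arm can. A call with a gripper value outside its range is refused whole. "grip" is the finger opening in m, from 0 to 0.0881, set as the call begins (left out, the last holds). The fingers move at their own pace and stop on an object; "newtons" is the grip in N (left out, the last holds). Time passes only in rows, so rows that do not move let the fingers close. It gives the time, the measured TCP pose, the force and the opening at its end, in the units of the state.
- get_state(): the state, without advancing time (a new reading comes with each control period).
- snapshot(name): name is "scene" or "top"; returns the picture (384x512x3 uint8, red, green, blue); there is no depth.
- camera_params(name): a dict with "camera_matrix" (3x3 intrinsics, pixels), "eye" and "orientation" of the camera in the world. Camera axes: x right, y up, looking along -z (the intrinsics and any distortion apply to the point x, -y, -z); pixel columns grow to the right and rows downward; lengths in m; the calibration is good to about 2 mm. A picture is of the moment at which its call begins. camera_params takes no time and is no camera call.
- job.finish_job(): hands the job in, once; it reports no verdict.
The state is a dict: "clock": time; "q": joint angles; "qd": joint speeds; "joint_torque": joint torques, N m; "tool_pos": TCP position; "eef_rot": TCP orientation; "contact_force": force on the tool from outside, world axes, zero at the start; "moment": the same for the moment, N m; "opening": opening from 0.0 (shut) to 1.0 (fully open).
Only numpy, scipy, OpenCV 4.12 (cv2) and the standard library are available. Lean on these libraries where they do the work, as an engineer would, in place of code of your own. Each camera call takes 0.05 s, during which the arm holds its last target. There are 200 camera calls.

## Task

Reset the belt grinder: take the key out of its wooden stand, push it fully home into the lock on the grey control box, turn it clockwise (seen from above) as far as its stop, turn it back until it stops at home, draw it out and stand it fully back in the wooden stand. Do not force the key in the lock, find the slot and the stops gently by feel, and leave the other things on the bench alone.

Things in the scene. Friction and masses are not known exactly. Their poses are not given: they have to be found in the camera images.
- key: Steel key, 60 g, upright, same either way round. Origin: on its axis, underside of its round collar; z up, x along the width of grip and blade. Above: collar 19 mm across, 4 mm thick, then flat grip 32 mm wide (x), 8 mm thick (y), 4 to 38 mm above origin. Below: round neck 5.2 mm thick, 7 mm long, then blade 18 mm wide (x), 5 mm thick (y).
- key_tip (a point): End of the key's blade, on its axis, 20 mm below the key's origin. The last 2 mm of the blade are narrower: 17 mm by 4 mm.
- control_box: Grey steel box fixed on the bench, 150 x 220 x 70 mm (x, y, z); origin at the centre of its underside, z up. On its top stands a steel lock head 56 x 56 mm, 26 mm high, its flat face 96 mm above the origin. The key goes straight down into it and is fully home when its collar lies on the face. It must be home to turn and comes out only when turned home.
- lock_nominal (a point): Nominal centre of the lock's slot, on the face (axes as the box). Fitted by hand: the true slot centre is up to 3 mm off along x and up to 3 mm along y (height and direction true), so find it by feel or sight. The slot is 19.6 mm long along the box's x, 6.6 mm wide, edges bevelled 0.5 mm, in a 4 mm plate; the turning part below has a like slot.
- rotor (a joint): Turning part of the lock, turned only by the key: 0 rad = home (firm stop, slots in line), growing clockwise seen from above. The other firm stop meets the key anywhere from 1.05 to 1.5 rad from home, different each time: find it by feel. Friction 0.06 N m, no spring, stays where left. The key has 0.08 rad of play in it either way; to draw it out, ease it back in line with the face's slot.
- key_stand: Wooden block fixed on the bench, 90 x 70 x 34 mm (x, y, z); origin at the centre of its underside, z up. In the middle of its top is a slot 21 mm long (x), 8 mm wide (y), 26 mm deep, edges bevelled 1.5 mm. The key stands in it, blade along the slot, collar on the top: key origin 34 mm above the block's origin.
- handle_blank: Bystander: dark wooden bar lying on the bench, 130 x 32 x 26 mm; origin at the centre of its underside, x along its length.
- glue_bottle: Bystander: white bottle, 44 mm in diameter, 100 mm high; origin at the centre of its underside.
- oak_offcut: Bystander: pale wooden block 80 x 55 x 30 mm; origin at the centre of its underside.
Not all that is in view belongs to the job. What is shaped like the key_stand but purple or red is not meant.

How it is judged:
On the way, in this order (a step that is already met when the one before it is completed fails the run):
1. the key is fully home in the lock (collar within 1.5 mm of the face) (z of key in the frame of control_box below 0.0975 m and horizontal distance between key and lock_nominal below 0.008 m and angle between key's own z axis and vertical below 0.12 rad and value of joint rotor below 0.12 rad and contact force between key and stop_pins below 2 N), for 0.1 s.
2. with the key in, it is turned until it bears on its stop (2 N or more between key and stop pins) (contact force between key and stop_pins above 2 N and z of key in the frame of control_box below 0.1 m and horizontal distance between key and lock_nominal below 0.008 m), for 0.05 s.
3. with the key in, the lock is turned back home (within 0.12 rad) (value of joint rotor below 0.12 rad and z of key in the frame of control_box below 0.1 m and horizontal distance between key and lock_nominal below 0.008 m), for 0.1 s.
4. the key is drawn out of the lock (z of key in the frame of control_box above 0.117 m), for 0.05 s.
At the end, for the whole second after the job is handed in: The key stands fully back in the wooden stand (collar within 3 mm of the block's top, axis within 6 mm of its centre, within 0.15 rad of upright, at rest) and released; the lock's turning part is home within 0.12 rad (z of key in the frame of key_stand between 0.031 and 0.037 m and horizontal distance between key and key_stand below 0.006 m and angle between key's own z axis and vertical below 0.15 rad and linear speed of key below 0.02 m/s and value of joint rotor below 0.12 rad); the robot touches nothing.
It fails at once if the key is forced in the lock (contact force between key and lock head, its stop pins or the control box over 60 N) (contact force between key and lock above 60 N or contact force between key and control_box above 60 N or contact force between key and stop_pins above 60 N).
It fails at once if a bystander is moved by more than 20 mm (distance of any of handle_blank, glue_bottle, oak_offcut from where it was at the start of the episode above 0.02 m).
It also fails if it takes over 72 s, if anything falls off the work surface, if the arm or the gripper's body presses on something with over 40 N, if the wrist force passes 120 N, or if a joint passes its speed limit or range.

## Working session

There is one attempt and no reset: what is moved stays moved. The work goes in short steps, Python scripts to look and compute and a tool call to move; the robot and the scene stay as the last step left them, time stands still between calls to the robot, and variables do not carry over. Pictures are saved under pics/ and viewed, about 8 in all and at most 12, crops included, and the job is handed in when it is done.

Besides the shell and the picture viewer there is one more tool, called after "Emit:" by a JSON object that holds its "fn" and its "kwargs", one argument or row to a line. carry_out: Moves the arm, as the interface text tells. Its arguments: {"type":"object","properties":{"offset":{"type":"array"},"twist":{"type":"array"},"grip":{"type":"number"},"newtons":{"type":"number"}},"required":["offset","twist"]}

```bash
mkdir -p pics; cat > h.py <<'E'
import numpy as np, cv2
from scipy.spatial.transform import Rotation as R
from plant import get_state, snapshot, camera_params, job, r
def ray(cam,u,v):
    p=camera_params(cam);K=np.array(p["camera_matrix"]);o=p["orientation"]
    M=R.from_quat(o).as_matrix() if np.size(o)==4 else np.array(o)
    d=np.linalg.inv(K)@[u,v,1]; return np.array(p["eye"]),M@[d[0],-d[1],-d[2]]
def onz(cam,u,v,z):
    e,d=ray(cam,u,v); return e+d*(z-e[2])/d[2]
def proj(cam,P):
    p=camera_params(cam);K=np.array(p["camera_matrix"]);o=p["orientation"]
    M=R.from_quat(o).as_matrix() if np.size(o)==4 else np.array(o)
    c=M.T@(np.array(P)-p["eye"]); c=K@[c[0],-c[1],-c[2]]; return c[:2]/c[2]
def save(n,im,crop=None,s=1):
    if crop: im=im[crop[1]:crop[3],crop[0]:crop[2]]
    cv2.imwrite(n,cv2.resize(im[:,:,::-1],None,fx=s,fy=s,interpolation=cv2.INTER_CUBIC))
E
python3 - <<'E'
from h import *
a=snapshot("scene");b=snapshot("top")
np.save("scene.npy",a);np.save("top.npy",b)
save("pics/top.png",b,s=1.5);save("pics/scene.png",a,s=1.5)
print(camera_params("top"),camera_params("scene"),get_state())
E
```

```text
{'camera_matrix': array([[489.86859679,   0.        , 257.12062146],
       [  0.        , 489.86859679, 194.11890388],
       [  0.        ,   0.        ,   1.        ]]), 'eye': array([ 0.40456594, -0.07237981,  1.2500222 ]), 'orientation': array([ 0.04107868, -0.03909832, -0.70383661,  0.70809455])} {'camera_matrix': array([[349.20844939,   0.        , 254.64590069],
       [  0.        , 349.20844939, 189.75299807],
       [  0.        ,   0.        ,   1.        ]]), 'eye': array([ 1.15712222, -0.06707547,  0.57762724]), 'orientation': array([0.30356346, 0.30462331, 0.6497924 , 0.62675649])} {'clock': 0.1, 'q': array([-1.24219122,  0.68989465, -0.19454824,  1.56622385,  0.15729491,
        0.902507  , -0.21509253]), 'qd': array([ 0.00130551, -0.0011211 , -0.00061052, -0.00198523,  0.00046695,
        0.00191927, -0.00027116]), 'joint_torque': array([-3.64451917e-03, -5.28503430e+01, -1.27197348e+00, -1.53837526e+01,
       -5.26959705e-02,  2.01737501e-03,  5.42683824e-05]), 'tool_pos': array([0.18145811, 0.59748973, 0.23799867]), 'eef_rot': array([ 0.56836435,  0.42072733, -0.42161594, -0.56761824]), 'contact_force': array([ 0.08458467, -0.48909358, -0.42827418]), 'moment': array([-0.00750823,  0.02043805, -0.01016655]), 'opening': 1.0015789394687489}
```

View pics/top.png

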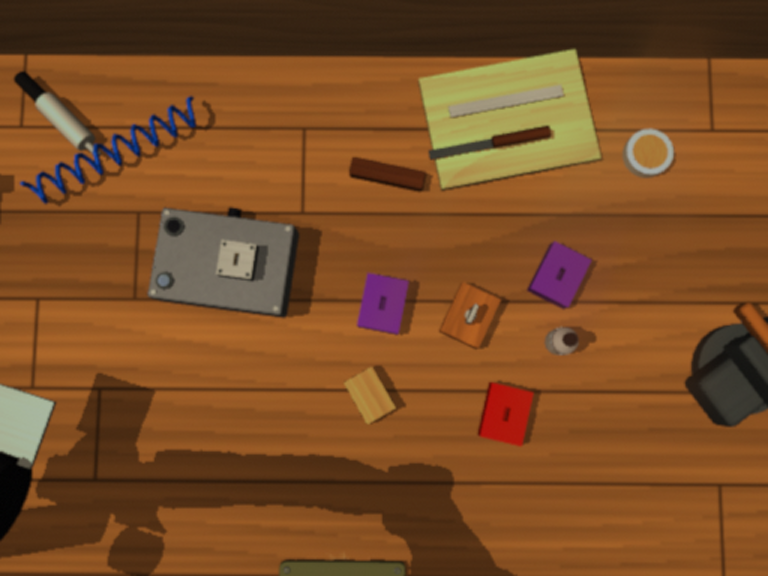

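View pics/scene.png

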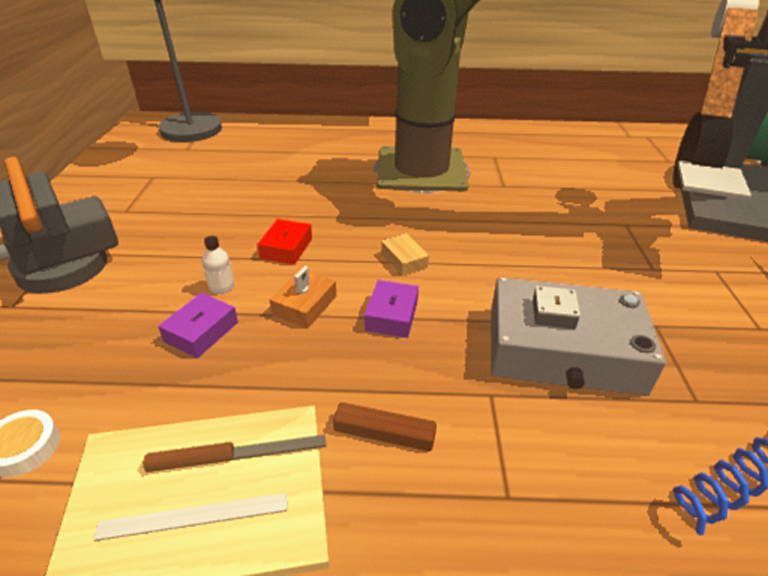

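The top view shows four stand-shaped blocks. They are purple at (384,303) and (561,274), red at (508,413), and natural wood at (472,315) in the 1.5x picture. Only the wooden one fits the description, and a key stands in it. The lock head is at (237,259) on the grey box. I'll confirm this in an enlarged crop and measure.

```bash
python3 - <<'E'
from h import *
b=np.load("top.npy")
c1=cv2.resize(b[180:240,285:345][:,:,::-1],(560,560),interpolation=cv2.INTER_CUBIC)
cv2.imwrite("pics/stand.png",c1)
# lock head mask (bright, unsaturated)
hsv=cv2.cvtColor(b,cv2.COLOR_RGB2HSV)
m=((hsv[:,:,1]<60)&(hsv[:,:,2]>150)).astype(np.uint8); m[:, :130]=0;m[:,190:]=0;m[:145]=0;m[200:]=0
cs,_=cv2.findContours(m,cv2.RETR_EXTERNAL,cv2.CHAIN_APPROX_NONE);c=max(cs,key=cv2.contourArea)
rect=cv2.minAreaRect(c);print("head",rect)
pts=np.array([onz("top",u,v,.096) for u,v in cv2.boxPoints(rect)]);print(pts, pts.mean(0),np.linalg.norm(np.diff(pts,axis=0),axis=1))
# box
g=((hsv[:,:,1]<70)&(hsv[:,:,2]>60)&(hsv[:,:,2]<250)).astype(np.uint8);g[:,:90]=0;g[:,205:]=0;g[:130]=0;g[215:]=0
cs,_=cv2.findContours(g,cv2.RETR_EXTERNAL,cv2.CHAIN_APPROX_NONE);c=max(cs,key=cv2.contourArea)
rect=cv2.minAreaRect(c);print("box",rect)
pts=np.array([onz("top",u,v,.07) for u,v in cv2.boxPoints(rect)]);print(pts,pts.mean(0),np.linalg.norm(np.diff(pts,axis=0),axis=1))
gray=cv2.cvtColor(b,cv2.COLOR_RGB2GRAY)
# slot: weighted dark centroid in the middle of head
y0,x0=164,149
w=gray[y0:183,x0:167].astype(float);print(w.astype(int))
print(hsv[205:216,305:325,:].tolist()[5])
E
```

```text
head ((156.71621704101562, 172.20269775390625), (22.193862915039062, 22.193862915039062), 9.462322235107422)
[[0.56509661 0.20074535 0.096     ]
 [0.61799224 0.19372353 0.096     ]
 [0.60944708 0.14110942 0.096     ]
 [0.55664578 0.14839212 0.096     ]] [0.58729543 0.1709926  0.096     ] [0.05335966 0.05330352 0.05330117]
box ((147.02000427246094, 173.8599853515625), (89.37831115722656, 60.81118392944336), 8.130102157592773)
[[0.52814712 0.31589686 0.07      ]
 [0.67708822 0.30111538 0.07      ]
 [0.64672104 0.08285712 0.07      ]
 [0.49870507 0.10062514 0.07      ]] [0.58766536 0.20012363 0.07      ] [0.14967279 0.22036069 0.1490786 ]
[[142 146 159 162 162 162 163 162 162 162 161 161 161 161 160 160 159 138]
 [156 156 158 159 160 161 162 162 164 163 163 164 164 164 164 164 161 138]
 [154 155 156 156 157 158 159 160 160 161 162 162 163 164 164 164 163 152]
 [157 156 157 156 157 156 157 155 155 156 158 160 160 160 161 162 163 161]
 [159 159 159 159 159 158 154 142 132 135 145 157 159 159 158 159 160 161]
 [158 158 159 160 160 159 149 116  83  90 126 157 160 160 160 159 160 160]
 [156 
[... 583 characters left out ...]
0 160 160]
 [157 158 158 158 158 158 158 158 157 158 159 160 160 160 161 160 161 159]
 [155 158 158 158 158 159 159 159 160 160 160 160 161 161 161 161 161 160]
 [155 157 157 157 158 158 159 159 159 160 160 160 160 160 160 160 159 159]
 [158 160 160 161 160 159 160 160 160 160 160 159 160 159 152 141 141 150]
 [155 157 158 158 159 159 159 160 161 161 162 161 161 159 141 103 102 131]]
[[13, 206, 151], [13, 206, 152], [13, 206, 151], [13, 201, 151], [13, 157, 146], [16, 87, 147], [19, 61, 141], [20, 61, 117], [20, 56, 141], [20, 54, 164], [21, 54, 151], [19, 65, 121], [13, 119, 103], [12, 193, 107], [12, 204, 106], [12, 204, 105], [12, 203, 103], [12, 204, 114], [12, 207, 138], [13, 205, 154]]
```

View pics/stand.png

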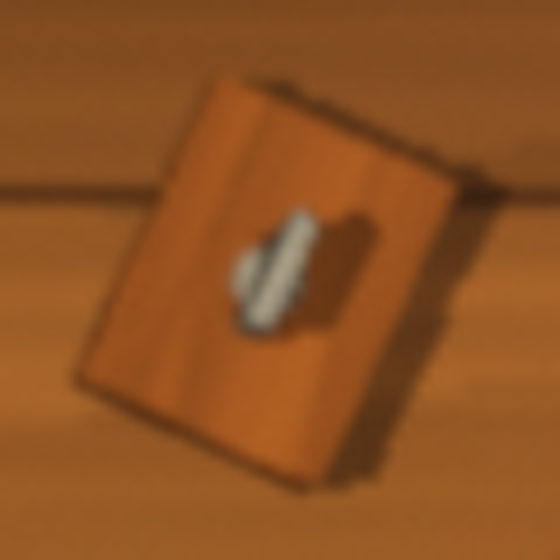

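The crop confirms it: this is the natural-wood block with a steel key standing in it, its grip tilted about -23°. The stand's corners are at crop pixels (225,75), (465,185), (315,488) and (78,380). The key top runs from (305,212) to (258,325).

```bash
python3 - <<'E'
from h import *
b=np.load("top.npy");gray=cv2.cvtColor(b,cv2.COLOR_RGB2GRAY).astype(float)
cv=lambda p:(p[0]/9.3333+285-.45,p[1]/9.3333+180-.45)
S=np.array([onz("top",*cv(p),.034) for p in [(225,75),(465,185),(315,488),(78,380)]])
print("stand",S.mean(0),np.linalg.norm(np.diff(S,axis=0),axis=1))
ang=lambda d:np.degrees(np.arctan2(d[1],d[0]))
print("yaw",ang(S[0]-S[3]),ang(S[1]-S[2]),ang(S[0]-S[1])-90,ang(S[3]-S[2])-90)
k=[onz("top",*cv(p),.072) for p in [(308,208),(255,330)]]
print("keytop",(k[0]+k[1])/2,ang(k[0]-k[1]),np.linalg.norm(k[0]-k[1]))
# slot
y0,x0=166,153;w=np.clip(155-gray[y0:179,x0:162],0,None)
P=np.array([onz("top",x0+j,y0+i,.096) for i in range(w.shape[0]) for j in range(w.shape[1])])[:,:2];W=w.ravel()
c=(P*W[:,None]).sum(0)/W.sum();C=np.cov(P.T,aweights=W);ev,V=np.linalg.eigh(C)
print("slot",c,ang(V[:,1]),np.sqrt(12*ev))
s=get_state();M=R.from_quat(s["eef_rot"]).as_matrix();print(M.round(3),"toolx yaw",ang(M[:,0]),r.grip_point_offset)
# scene check
for P in ([*S.mean(0)[:2],.034],[*((k[0]+k[1])/2)],[*c,.096]): print(proj("scene",P)*1.5)
E
```

```text
stand [ 0.50491856 -0.20926503  0.034     ] [0.07032964 0.0906977  0.06887409]
yaw -25.75131654579243 -26.676660034048723 -24.58439880283835 -24.24599632764233
keytop [ 0.50502454 -0.20776882  0.072     ] -23.69704062296255 0.034626073389353675
slot [0.58675718 0.17069507] 172.27021484161935 [0.008495   0.02012902]
[[ 0.29  -0.    -0.957]
 [ 0.957 -0.002  0.29 ]
 [-0.002 -1.    -0.   ]] toolx yaw 73.11465747075347 0.0187
[302.32921887 289.16667183]
[301.26311186 270.68148746]
[557.38046846 299.92631725]
```

Emit:
{"fn": "carry_out", "kwargs": {
  "offset": [
    [0.038,-0.037,0],
    [0.038,-0.037,0],
    [0.038,-0.037,0],
    [0.038,-0.037,0],
    [0.038,-0.037,0],
    [0.038,-0.037,0],
    [0.038,-0.037,0],
    [0.034,-0.039,0]
  ],
  "twist": [-1,-1,-1,-1,-1,-1,-1,-1],
  "grip": 0.05,
  "newtons": 30
}}

```text
clock: 1.1
tool_pos: [0.4827, 0.2986, 0.2385]
eef_rot: [-0.596, -0.38, 0.38, 0.596]
contact_force: [0.1, 0.9, 0.1]
opening: 0.568
```

Emit:
{"fn": "carry_out", "kwargs": {
  "offset": [
    [0.01,-0.06,0],
    [0.01,-0.06,0],
    [0.003,-0.06,0],
    [0,-0.06,0],
    [0,-0.06,0],
    [0,-0.06,0],
    [0,-0.06,-0.01],
    [0,-0.06,-0.02]
  ],
  "twist": [0,0,0,0,0,0,0,0]
}}

```text
clock: 2.1
tool_pos: [0.5049, -0.1813, 0.2091]
eef_rot: [0.596, 0.381, -0.38, -0.596]
contact_force: [0.5, -0.1, -0.1]
opening: 0.569
```

Emit:
{"fn": "carry_out", "kwargs": {
  "offset": [
    [0,-0.028,-0.04],
    [0,0,-0.04],
    [0,0,0],
    [0,0,0]
  ],
  "twist": [0,0,0,0]
}}

```text
clock: 2.6
tool_pos: [0.5053, -0.2067, 0.13]
eef_rot: [0.596, 0.381, -0.38, -0.596]
contact_force: [-0.6, -0.9, 0.9]
opening: 0.567
```

Emit:
{"fn": "carry_out", "kwargs": {
  "offset": [
    [0,-0.001,-0.045],
    [0,-0.001,-0.034],
    [0,0,-0.01],
    [0,0,0]
  ],
  "twist": [0,0,0,0]
}}

```text
clock: 3.1
tool_pos: [0.5054, -0.209, 0.041]
eef_rot: [0.596, 0.381, -0.38, -0.596]
contact_force: [-0.1, -0.5, -0.1]
opening: 0.567
```

```bash
python3 - <<'E'
from h import *
save("pics/s1.png",snapshot("scene"),(140,130,280,235),5)
s=get_state();print(s["tool_pos"],s["contact_force"],s["q"])
E
```

```text
[ 0.50573693 -0.20926886  0.04145525] [-0.14518326 -0.23735915  0.37252239] [ 0.38813532  0.90094481 -0.13488565  1.93332382  0.33458175  0.32625175
  1.1229538 ]
```

View pics/s1.png

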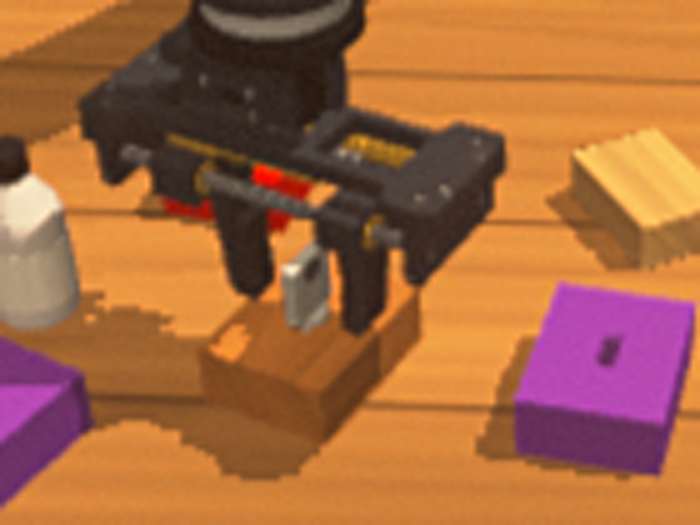

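The scene crop shows the key (305,290) midway between the finger tips at (250,290) and (362,330), clear of the bottle. I'll grip it.

Emit:
{"fn": "carry_out", "kwargs": {
  "offset": [
    [0,0,0],
    [0,0,0],
    [0,0,0],
    [0,0,0]
  ],
  "twist": [0,0,0,0],
  "grip": 0.0,
  "newtons": 30
}}

```text
clock: 3.65
tool_pos: [0.5047, -0.2093, 0.0401]
eef_rot: [0.596, 0.381, -0.38, -0.596]
contact_force: [-0.0, -1.3, -0.4]
opening: 0.14
```

```bash
python3 - <<'E'
from h import *
s=get_state();print(s["tool_pos"],s["contact_force"],s["moment"],s["opening"]*88.1)
E
```

```text
[ 0.50465279 -0.20927535  0.04013269] [-0.02693269 -1.34654061 -0.36768337] [-0.03365039 -0.01324986  0.04234964] 12.339362893934966
```

Emit:
{"fn": "carry_out", "kwargs": {
  "offset": [
    [0,0,0],
    [0,0,0],
    [0,0,0]
  ],
  "twist": [0,0,0]
}}

```text
clock: 4.03
tool_pos: [0.5046, -0.2092, 0.04]
eef_rot: [0.596, 0.381, -0.38, -0.596]
contact_force: [0.0, -0.1, 2.2]
opening: 0.09
```

Emit:
{"fn": "carry_out", "kwargs": {
  "offset": [
    [0,0,0.005],
    [0,0,0.015],
    [0,0,0.03],
    [0,0,0.05],
    [0,0,0.03],
    [0,0,0],
    [0,0,0]
  ],
  "twist": [0,0,0,0,0,0,0]
}}

```text
clock: 4.9
tool_pos: [0.5039, -0.2092, 0.1698]
eef_rot: [-0.596, -0.38, 0.381, 0.596]
contact_force: [-0.1, 0.1, -1.6]
opening: 0.088
```

Emit:
{"fn": "carry_out", "kwargs": {
  "offset": [
    [0.0115,0.0545,0],
    [0.0115,0.0545,0],
    [0.0115,0.0545,0],
    [0.0115,0.0545,0],
    [0.0115,0.0545,0],
    [0.0115,0.0545,0],
    [0.0115,0.053,-0.01],
    [0,0,0]
  ],
  "twist": [2.5,2.5,2.5,2.5,2.5,2.5,2,0],
  "newtons": 40
}}

```text
clock: 5.9
tool_pos: [0.5834, 0.1776, 0.1578]
eef_rot: [-0.529, -0.467, 0.467, 0.533]
contact_force: [0.1, -1.0, -0.8]
opening: 0.088
```

Emit:
{"fn": "carry_out", "kwargs": {
  "offset": [
    [0,0,-0.025],
    [0,0,-0.008],
    [0,0,0],
    [0,0,0]
  ],
  "twist": [0,0,0,0]
}}

```text
clock: 6.4
tool_pos: [0.5854, 0.1705, 0.1274]
eef_rot: [0.533, 0.464, -0.464, -0.533]
contact_force: [0.1, -0.6, 0.0]
opening: 0.088
```

```bash
python3 - <<'E'
from h import *
save("pics/s2.png",snapshot("scene"),(325,150,425,225),7)
t=snapshot("top");np.save("t2.npy",t);save("pics/t2.png",t,(125,140,205,200),8)
for i in range(3):
  s=get_state();print(s["tool_pos"],s["contact_force"],s["moment"],s["opening"]*88.1)
  M=R.from_quat(s["eef_rot"]).as_matrix();print(np.degrees(np.arctan2(M[1,0],M[0,0])),M[:,1])
E
```

```text
[0.58557611 0.17072088 0.1277304 ] [ 0.23480763 -0.23985326 -0.79406262] [0.01276228 0.02615155 0.0410043 ] 8.036858803116175
82.08723290048556 [ 1.25976893e-03  5.38446896e-04 -9.99999062e-01]
[0.58557611 0.17072088 0.1277304 ] [ 0.23480763 -0.23985326 -0.79406262] [0.01276228 0.02615155 0.0410043 ] 8.036858803116175
82.08723290048556 [ 1.25976893e-03  5.38446896e-04 -9.99999062e-01]
[0.58557611 0.17072088 0.1277304 ] [ 0.23480763 -0.23985326 -0.79406262] [0.01276228 0.02615155 0.0410043 ] 8.036858803116175
82.08723290048556 [ 1.25976893e-03  5.38446896e-04 -9.99999062e-01]
```

View pics/s2.png

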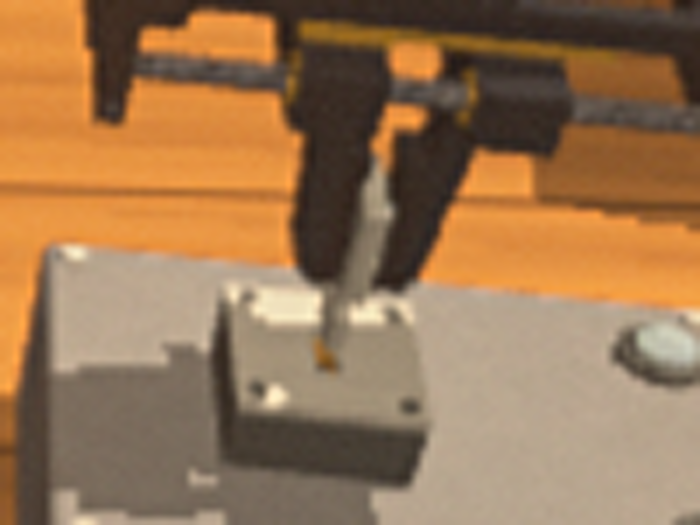

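```bash
python3 - <<'E'
from h import *
s=get_state();T=s["tool_pos"]
for dz in (.0315,.019,0,-.0025,-.0065,-.0135,-.0265): print(dz,((proj("scene",T+[0,0,dz])-[325,150])*7).round(), ((proj("top",T+[0,0,dz])-[125,140])*8).round())
y=np.radians(-7.9);ex=np.array([np.cos(y),np.sin(y),0]);ey=np.array([-ex[1],ex[0],0])
for P in ([.5868,.1707,.096],):
  for d in (ex*.0098,-ex*.0098): print(((proj("scene",np.array(P)+d)-[325,150])*7).round())
for d in (ex*.0095,-ex*.0095,ey*.0095,-ey*.0095): print("collar",((proj("scene",T+[0,0,-.0045]+d)-[325,150])*7).round())
E
```

```text
0.0315 [374. 180.] [208. 228.]
0.019 [364. 215.] [218. 235.]
0 [349. 266.] [232. 246.]
-0.0025 [347. 272.] [234. 247.]
-0.0065 [344. 283.] [237. 250.]
-0.0135 [339. 301.] [242. 253.]
-0.0265 [329. 334.] [251. 260.]
[329. 371.]
[323. 329.]
collar [349. 298.]
collar [343. 258.]
collar [379. 281.]
collar [313. 274.]
```

View pics/t2.png

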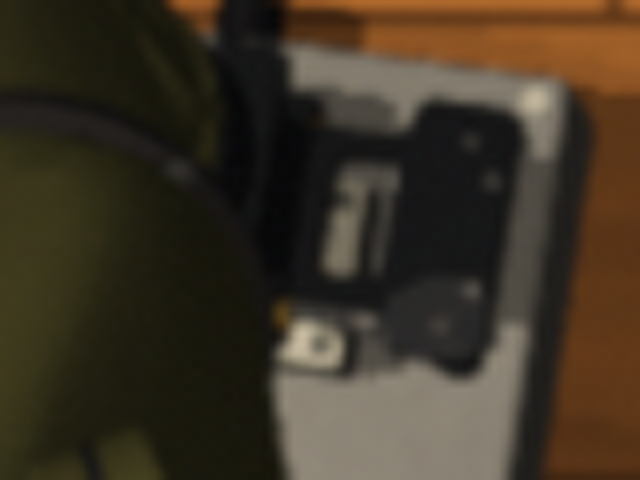

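The camera sees verticals leaning here, and the projected key axis (374,180)→(329,334) matches the picture, so the key is upright and above the slot, whose front end is near (325,365). The top view is blocked by the arm. I'll feel downward.

Emit:
{"fn": "carry_out", "kwargs": {
  "offset": [
    [0.001,0,-0.003],
    [0,0,-0.001],
    [0,0,-0.001],
    [0,0,-0.001],
    [0,0,0]
  ],
  "twist": [0,0,0,0,0]
}}

```text
clock: 7.12
tool_pos: [0.586, 0.1708, 0.1209]
eef_rot: [-0.533, -0.464, 0.464, 0.533]
contact_force: [-0.3, 0.0, 0.3]
opening: 0.086
```

Emit:
{"fn": "carry_out", "kwargs": {
  "offset": [
    [0,0,-0.001],
    [0,0,-0.001],
    [0,0,0]
  ],
  "twist": [0,0,0]
}}

```text
clock: 7.5
tool_pos: [0.586, 0.1707, 0.1189]
eef_rot: [-0.533, -0.464, 0.464, 0.533]
contact_force: [-0.5, -0.2, -0.5]
opening: 0.087
```

Emit:
{"fn": "carry_out", "kwargs": {
  "offset": [
    [0,0,-0.001],
    [0,0,-0.001],
    [0,0,-0.001],
    [0,0,0]
  ],
  "twist": [0,0,0,0]
}}

```text
clock: 8.0
tool_pos: [0.586, 0.1707, 0.1159]
eef_rot: [-0.533, -0.464, 0.464, 0.533]
contact_force: [-0.8, 0.3, -0.8]
opening: 0.086
```

Emit:
{"fn": "carry_out", "kwargs": {
  "offset": [
    [0,0,-0.001],
    [0,0,-0.001],
    [0,0,-0.001],
    [0,0,0]
  ],
  "twist": [0,0,0,0]
}}

```text
clock: 8.5
tool_pos: [0.586, 0.1707, 0.1129]
eef_rot: [-0.533, -0.464, 0.464, 0.533]
contact_force: [0.2, -0.2, -1.0]
opening: 0.09
```

Emit:
{"fn": "carry_out", "kwargs": {
  "offset": [
    [0,0,-0.001],
    [0,0,-0.001],
    [0,0,-0.001],
    [0,0,-0.001],
    [0,0,-0.001],
    [0,0,-0.001],
    [0,0,0]
  ],
  "twist": [0,0,0,0,0,0,0]
}}

```text
clock: 9.38
tool_pos: [0.586, 0.1708, 0.1069]
eef_rot: [-0.533, -0.464, 0.464, 0.533]
contact_force: [-0.5, -0.4, -1.6]
opening: 0.086
```

Emit:
{"fn": "carry_out", "kwargs": {
  "offset": [
    [0,0,-0.001],
    [0,0,-0.001],
    [0,0,-0.0005],
    [0,0,0]
  ],
  "twist": [0,0,0,0]
}}

```text
clock: 9.88
tool_pos: [0.5861, 0.1707, 0.1044]
eef_rot: [-0.533, -0.464, 0.464, 0.533]
contact_force: [-0.2, 0.0, -0.8]
opening: 0.087
```

Emit:
{"fn": "carry_out", "kwargs": {
  "offset": [
    [0,0,-0.0005],
    [0,0,-0.0005],
    [0,0,0]
  ],
  "twist": [0,0,0]
}}

```text
clock: 10.25
tool_pos: [0.586, 0.1707, 0.1034]
eef_rot: [-0.533, -0.464, 0.464, 0.533]
contact_force: [-0.4, 0.4, -0.4]
opening: 0.088
```

Emit:
{"fn": "carry_out", "kwargs": {
  "offset": [
    [0,0,-0.0005],
    [0,0,-0.0005],
    [0,0,0]
  ],
  "twist": [0,0,0]
}}

```text
clock: 10.62
tool_pos: [0.5861, 0.1708, 0.1024]
eef_rot: [-0.533, -0.464, 0.464, 0.533]
contact_force: [-0.3, 0.2, -0.1]
opening: 0.088
```

Emit:
{"fn": "carry_out", "kwargs": {
  "offset": [
    [0,0,-0.0005],
    [0,0,0]
  ],
  "twist": [0,0]
}}

```text
clock: 10.88
tool_pos: [0.5861, 0.1708, 0.1021]
eef_rot: [0.533, 0.464, -0.464, -0.533]
contact_force: [0.9, 0.4, 0.9]
opening: 0.09
```

Emit:
{"fn": "carry_out", "kwargs": {
  "offset": [
    [0,0,-0.0005],
    [0,0,0]
  ],
  "twist": [0,0]
}}

```text
clock: 11.12
tool_pos: [0.5861, 0.1708, 0.102]
eef_rot: [0.533, 0.464, -0.464, -0.533]
contact_force: [-1.1, -0.2, 5.4]
opening: 0.087
```

Emit:
{"fn": "carry_out", "kwargs": {
  "offset": [
    [0,0,-0.0005],
    [0,0,0]
  ],
  "twist": [0,0]
}}

```text
clock: 11.38
tool_pos: [0.5861, 0.1708, 0.102]
eef_rot: [0.533, 0.465, -0.464, -0.533]
contact_force: [-2.5, -0.5, 8.2]
opening: 0.088
```

```bash
python3 - <<'E'
from h import *
s=get_state();print(s["tool_pos"],s["contact_force"],s["moment"],s["opening"]*88.1)
E
```

```text
[0.58613246 0.17081099 0.10203529] [-2.52164686 -0.45943631  8.19838736] [-0.17391934  0.50390918  0.01312138] 7.779567699112966
```

The key is home: the collar meets the face at TCP z 0.102, as expected, with a gentle 8 N. Now I'll ease off and turn clockwise (negative twist).

Emit:
{"fn": "carry_out", "kwargs": {
  "offset": [
    [0,0,0.0005],
    [0,0,0],
    [0,0,0],
    [0,0,0]
  ],
  "twist": [0,-2,-2,0]
}}

```text
clock: 11.88
tool_pos: [0.5863, 0.1707, 0.102]
eef_rot: [0.549, 0.445, -0.445, -0.549]
contact_force: [-1.3, -1.1, 6.3]
opening: 0.09
```

Emit:
{"fn": "carry_out", "kwargs": {
  "offset": [
    [0,0,0],
    [0,0,0],
    [0,0,0],
    [0,0,0]
  ],
  "twist": [-2,-2,-2,0]
}}

```text
clock: 12.38
tool_pos: [0.5863, 0.1706, 0.102]
eef_rot: [0.572, 0.416, -0.416, -0.572]
contact_force: [-1.4, 0.1, 6.9]
opening: 0.087
```

```bash
cat > st.py <<'E'
from h import *
s=get_state();M=R.from_quat(s["eef_rot"]).as_matrix()
print(s["tool_pos"],s["contact_force"].round(2),s["moment"].round(3),s["opening"]*88.1,"yaw",np.degrees(np.arctan2(M[1,0],M[0,0])),"q7",s["q"][6])
E
python3 st.py
```

```text
[0.58627541 0.17061965 0.10203958] [-1.38  0.09  6.89] [-0.212  0.368  0.05 ] 7.65425248745195 yaw 72.06656488090788 q7 0.6852964998964196
```

Emit:
{"fn": "carry_out", "kwargs": {
  "offset": [
    [0,0,0],
    [0,0,0],
    [0,0,0],
    [0,0,0],
    [0,0,0],
    [0,0,0]
  ],
  "twist": [-3,-3,-3,-3,-3,0]
}}

```text
clock: 13.12
tool_pos: [0.5864, 0.1708, 0.102]
eef_rot: [0.621, 0.338, -0.337, -0.621]
contact_force: [-1.3, -0.9, 6.4]
opening: 0.087
```

```bash
python3 st.py
```

```text
[0.58637579 0.17082272 0.10202711] [-1.34 -0.92  6.39] [-0.175  0.294  0.04 ] 7.63653650843832 yaw 57.06391631359985 q7 0.5063780037596212
```

Emit:
{"fn": "carry_out", "kwargs": {
  "offset": [
    [0,0,0],
    [0,0,0],
    [0,0,0],
    [0,0,0],
    [0,0,0],
    [0,0,0]
  ],
  "twist": [-3,-3,-3,-3,-3,0]
}}

```text
clock: 13.88
tool_pos: [0.5865, 0.171, 0.102]
eef_rot: [0.66, 0.254, -0.253, -0.66]
contact_force: [-0.7, 0.4, 5.7]
opening: 0.084
```

```bash
python3 st.py
```

```text
[0.58652878 0.17100912 0.10203734] [-0.66  0.36  5.65] [-0.093  0.237  0.045] 7.396356249763156 yaw 42.07289664856379 q7 0.33010242776429155
```

Emit:
{"fn": "carry_out", "kwargs": {
  "offset": [
    [0,0,0],
    [0,0,0],
    [0,0,0],
    [0,0,0],
    [0,0,0],
    [0,0,0],
    [0,0,0]
  ],
  "twist": [-3,-3,-3,-3,-2,-2,0]
}}

```text
clock: 14.75
tool_pos: [0.5868, 0.1711, 0.1021]
eef_rot: [-0.689, -0.16, 0.159, 0.689]
contact_force: [-0.7, 0.7, 5.1]
opening: 0.088
```

```bash
python3 st.py
```

```text
[0.5867573  0.17114154 0.10207285] [-0.73  0.68  5.09] [-0.111  0.164  0.103] 7.719728019132845 yaw 26.085825168026762 q7 0.14402004104265964
```

Emit:
{"fn": "carry_out", "kwargs": {
  "offset": [
    [0,0,0],
    [0,0,0],
    [0,0,0],
    [0,0,0],
    [0,0,0]
  ],
  "twist": [-1,-1,-1,-1,0]
}}

```text
clock: 15.38
tool_pos: [0.5868, 0.1712, 0.102]
eef_rot: [-0.694, -0.136, 0.135, 0.694]
contact_force: [-0.4, 0.0, 5.4]
opening: 0.088
```

```bash
python3 st.py
```

```text
[0.58675785 0.1711941  0.10203334] [-0.38  0.04  5.36] [-0.05   0.209  0.029] 7.796402774485516 yaw 22.096152817882867 q7 0.09770951133898736
```

Emit:
{"fn": "carry_out", "kwargs": {
  "offset": [
    [0,0,0],
    [0,0,0],
    [0,0,0],
    [0,0,0]
  ],
  "twist": [-1,-1,-1,0]
}}

```text
clock: 15.88
tool_pos: [0.5868, 0.1712, 0.102]
eef_rot: [-0.697, -0.118, 0.117, 0.697]
contact_force: [-0.6, 0.7, 5.0]
opening: 0.087
```

```bash
python3 st.py
```

```text
[0.5868168  0.17116613 0.10204351] [-0.6   0.7   4.98] [-0.113  0.133  0.039] 7.634730925926022 yaw 19.093998129574896 q7 0.06293668578257182
```

Emit:
{"fn": "carry_out", "kwargs": {
  "offset": [
    [0,0,0],
    [0,0,0],
    [0,0,0],
    [0,0,0]
  ],
  "twist": [-1,-1,-1,0]
}}

```text
clock: 16.38
tool_pos: [0.5869, 0.1712, 0.1021]
eef_rot: [-0.7, -0.1, 0.098, 0.7]
contact_force: [-1.1, 0.4, 5.4]
opening: 0.084
```

```bash
python3 st.py
```

```text
[0.58688638 0.1712129  0.10206867] [-1.1   0.39  5.37] [-0.06   0.1    0.105] 7.440317994794642 yaw 16.097744381048397 q7 0.028219531768441008
```

Emit:
{"fn": "carry_out", "kwargs": {
  "offset": [
    [0,0,0],
    [0,0,0],
    [0,0,0],
    [0,0,0]
  ],
  "twist": [-1,-1,-1,0]
}}

```text
clock: 16.88
tool_pos: [0.5869, 0.1712, 0.102]
eef_rot: [-0.702, -0.081, 0.08, 0.703]
contact_force: [0.4, -0.3, 5.1]
opening: 0.081
```

```bash
python3 st.py
```

```text
[0.58689732 0.17123564 0.1020332 ] [ 0.35 -0.34  5.06] [-0.048  0.149  0.049] 7.150403954012882 yaw 13.099125061032307 q7 -0.00653301689035156
```

Emit:
{"fn": "carry_out", "kwargs": {
  "offset": [
    [0,0,0],
    [0,0,0],
    [0,0,0],
    [0,0,0]
  ],
  "twist": [-1,-1,-1,0]
}}

```text
clock: 17.38
tool_pos: [0.5869, 0.1713, 0.102]
eef_rot: [-0.704, -0.063, 0.061, 0.705]
contact_force: [0.5, 0.2, 5.0]
opening: 0.084
```

```bash
python3 st.py
```

```text
[0.5869394  0.17125372 0.10204461] [0.45 0.24 5.  ] [-0.006  0.092  0.001] 7.400063308367809 yaw 10.091281038946702 q7 -0.0413743217094825
```

Emit:
{"fn": "carry_out", "kwargs": {
  "offset": [
    [0,0,0],
    [0,0,0],
    [0,0,0],
    [0,0,0]
  ],
  "twist": [-1,-1,-1,0]
}}

```text
clock: 17.88
tool_pos: [0.587, 0.1712, 0.102]
eef_rot: [-0.706, -0.044, 0.043, 0.706]
contact_force: [-0.5, 0.2, 6.0]
opening: 0.086
```

```bash
python3 st.py
```

```text
[0.58699221 0.17119421 0.10204455] [-0.51  0.19  6.02] [0.026 0.041 0.102] 7.559132129063868 yaw 7.084375744157476 q7 -0.07614756225597673
```

Emit:
{"fn": "carry_out", "kwargs": {
  "offset": [
    [0,0,0],
    [0,0,0],
    [0,0,0],
    [0,0,0]
  ],
  "twist": [-1,-1,-1,0]
}}

```text
clock: 18.38
tool_pos: [0.587, 0.1712, 0.1021]
eef_rot: [-0.706, -0.026, 0.024, 0.707]
contact_force: [-0.3, 0.8, 5.5]
opening: 0.086
```

```bash
python3 st.py
```

```text
[0.58703695 0.17123083 0.10205041] [-0.3   0.78  5.48] [0.005 0.028 0.105] 7.54371427648405 yaw 4.0886777700815005 q7 -0.1108886786313543
```

Emit:
{"fn": "carry_out", "kwargs": {
  "offset": [
    [0,0,0],
    [0,0,0],
    [0,0,0]
  ],
  "twist": [-1,-1,0]
}}

```text
clock: 18.75
tool_pos: [0.5871, 0.1712, 0.102]
eef_rot: [-0.707, -0.014, 0.012, 0.707]
contact_force: [0.5, 0.3, 5.0]
opening: 0.084
```

```bash
python3 st.py
```

```text
[0.5870648  0.1712362  0.10202005] [0.47 0.27 4.95] [-0.036  0.004  0.096] 7.390563336624467 yaw 2.101058994945328 q7 -0.13400485848873048
```

Emit:
{"fn": "carry_out", "kwargs": {
  "offset": [
    [0,0,0],
    [0,0,0],
    [0,0,0]
  ],
  "twist": [-1,-1,0]
}}

```text
clock: 19.12
tool_pos: [0.5871, 0.1712, 0.102]
eef_rot: [-0.707, -0.002, -0.0, 0.707]
contact_force: [0.1, 0.4, 4.6]
opening: 0.084
```

```bash
python3 st.py
```

```text
[0.58708861 0.17122626 0.10203287] [0.15 0.4  4.6 ] [-0.056  0.103  0.144] 7.369343949213623 yaw 0.11684631435881362 q7 -0.1570971130026372
```

Emit:
{"fn": "carry_out", "kwargs": {
  "offset": [
    [0,0,0],
    [0,0,0],
    [0,0,0]
  ],
  "twist": [-1,-1,0]
}}

```text
clock: 19.5
tool_pos: [0.5871, 0.1712, 0.102]
eef_rot: [-0.707, 0.011, -0.012, 0.707]
contact_force: [-0.5, 0.4, 4.8]
opening: 0.084
```

```bash
python3 st.py
```

```text
[0.58714644 0.17122765 0.10204781] [-0.46  0.44  4.85] [-0.041 -0.013  0.245] 7.375096986018165 yaw -1.8653450916317527 q7 -0.18013309329441457
```

The moment rises steadily (0.10 → 0.14 → 0.245 N m), so that is the stop. I'll hold briefly to confirm.

Emit:
{"fn": "carry_out", "kwargs": {
  "offset": [
    [0,0,0]
  ],
  "twist": [-0.5]
}}

```text
clock: 19.62
tool_pos: [0.5872, 0.1712, 0.102]
eef_rot: [-0.707, 0.014, -0.015, 0.707]
contact_force: [0.8, 0.9, 5.3]
opening: 0.091
```

```bash
python3 st.py
```

```text
[0.58716227 0.17124274 0.10204965] [0.78 0.88 5.29] [-0.034  0.001  0.264] 7.977566205496212 yaw -2.365600029312813 q7 -0.18598359479310186
```

Emit:
{"fn": "carry_out", "kwargs": {
  "offset": [
    [0,0,0]
  ],
  "twist": [0]
}}

```text
clock: 19.75
tool_pos: [0.5872, 0.1712, 0.102]
eef_rot: [-0.707, 0.014, -0.015, 0.707]
contact_force: [0.4, 0.7, 5.0]
opening: 0.088
```

```bash
python3 st.py
```

```text
[0.58715784 0.17122199 0.1020367 ] [0.39 0.72 5.02] [-0.029  0.021  0.377] 7.788433447730221 yaw -2.3570047616791436 q7 -0.18588934169311463
```

The moment at the stop is 0.26–0.38 N m, which is firm. Turning back.

Emit:
{"fn": "carry_out", "kwargs": {
  "offset": [
    [0,0,0],
    [0,0,0],
    [0,0,0],
    [0,0,0],
    [0,0,0],
    [0,0,0],
    [0,0,0],
    [0,0,0]
  ],
  "twist": [3,4,4,4,4,4,4,4]
}}

```text
clock: 20.75
tool_pos: [0.5868, 0.171, 0.1021]
eef_rot: [-0.685, -0.176, 0.174, 0.685]
contact_force: [-0.7, 0.2, 5.6]
opening: 0.085
```

```bash
python3 st.py
```

```text
[0.58684252 0.17104556 0.10206516] [-0.68  0.23  5.58] [-0.018  0.095 -0.127] 7.5256055154585475 yaw 28.671653763495957 q7 0.17424976724680297
```

Emit:
{"fn": "carry_out", "kwargs": {
  "offset": [
    [0,0,0],
    [0,0,0],
    [0,0,0],
    [0,0,0],
    [0,0,0],
    [0,0,0],
    [0,0,0],
    [0,0,0]
  ],
  "twist": [4,4,4,4,4,4,4,4]
}}

```text
clock: 21.75
tool_pos: [0.5865, 0.1708, 0.1021]
eef_rot: [0.61, 0.357, -0.357, -0.61]
contact_force: [-0.7, -0.6, 6.7]
opening: 0.087
```

```bash
python3 st.py
```

```text
[0.5865237  0.17078475 0.10205486] [-0.67 -0.62  6.69] [-0.161  0.188 -0.06 ] 7.706582132221552 yaw 60.66262993836092 q7 0.5488152483040214
```

Emit:
{"fn": "carry_out", "kwargs": {
  "offset": [
    [0,0,0],
    [0,0,0],
    [0,0,0],
    [0,0,0],
    [0,0,0],
    [0,0,0]
  ],
  "twist": [4,4,4,3,2,0]
}}

```text
clock: 22.5
tool_pos: [0.5864, 0.1706, 0.102]
eef_rot: [0.551, 0.443, -0.443, -0.551]
contact_force: [0.0, -0.7, 6.7]
opening: 0.092
```

```bash
python3 st.py
```

```text
[0.58642679 0.17056782 0.10203679] [ 0.01 -0.71  6.75] [-0.151  0.235 -0.084] 8.0836474055083 yaw 77.54219440195007 q7 0.7508244619360657
```

Emit:
{"fn": "carry_out", "kwargs": {
  "offset": [
    [0,0,0],
    [0,0,0],
    [0,0,0]
  ],
  "twist": [2,2,0]
}}

```text
clock: 22.88
tool_pos: [0.5864, 0.1705, 0.102]
eef_rot: [0.536, 0.462, -0.462, -0.535]
contact_force: [-0.6, -0.7, 6.7]
opening: 0.087
```

```bash
python3 st.py
```

```text
[0.58641519 0.17049953 0.1020362 ] [-0.64 -0.69  6.72] [-0.243  0.235 -0.046] 7.703569288498406 yaw 81.54187571122408 q7 0.7992985662001333
```

Emit:
{"fn": "carry_out", "kwargs": {
  "offset": [
    [0,0,0],
    [0,0,0],
    [0,0,0]
  ],
  "twist": [1,1,0]
}}

```text
clock: 23.25
tool_pos: [0.5864, 0.1705, 0.1021]
eef_rot: [0.528, 0.471, -0.471, -0.527]
contact_force: [-1.0, -0.4, 6.7]
opening: 0.086
```

```bash
python3 st.py
```

```text
[0.58642965 0.17051725 0.10205421] [-0.98 -0.35  6.7 ] [-0.204  0.282 -0.111] 7.60830190850165 yaw 83.53013734071754 q7 0.8235400621802811
```

Emit:
{"fn": "carry_out", "kwargs": {
  "offset": [
    [0,0,0],
    [0,0,0],
    [0,0,0]
  ],
  "twist": [1,1,0]
}}

```text
clock: 23.62
tool_pos: [0.5864, 0.1705, 0.102]
eef_rot: [0.519, 0.48, -0.48, -0.519]
contact_force: [-1.1, -0.5, 6.7]
opening: 0.089
```

```bash
python3 st.py
```

```text
[0.58638743 0.17046246 0.10203083] [-1.1  -0.51  6.69] [-0.205  0.25  -0.075] 7.821748665171051 yaw 85.52926335196369 q7 0.8479449521247521
```

Emit:
{"fn": "carry_out", "kwargs": {
  "offset": [
    [0,0,0],
    [0,0,0],
    [0,0,0]
  ],
  "twist": [1,1,0]
}}

```text
clock: 24.0
tool_pos: [0.5864, 0.1704, 0.102]
eef_rot: [0.511, 0.489, -0.489, -0.51]
contact_force: [-1.3, -0.7, 6.7]
opening: 0.091
```

```bash
python3 st.py
```

```text
[0.58640727 0.17040551 0.10202616] [-1.32 -0.71  6.71] [-0.2    0.238 -0.12 ] 8.034981771996211 yaw 87.52801233117751 q7 0.872461878674763
```

Emit:
{"fn": "carry_out", "kwargs": {
  "offset": [
    [0,0,0],
    [0,0,0],
    [0,0,0]
  ],
  "twist": [1,1,0]
}}

```text
clock: 24.38
tool_pos: [0.5864, 0.1704, 0.102]
eef_rot: [0.502, 0.498, -0.498, -0.502]
contact_force: [-1.0, -1.6, 7.6]
opening: 0.087
```

```bash
python3 st.py
```

```text
[0.58640577 0.17041435 0.10204451] [-1.03 -1.61  7.59] [-0.227  0.296 -0.095] 7.693342554948595 yaw 89.52396614538648 q7 0.8969440301350761
```

Emit:
{"fn": "carry_out", "kwargs": {
  "offset": [
    [0,0,0],
    [0,0,0],
    [0,0,0]
  ],
  "twist": [1,1,0]
}}

```text
clock: 24.75
tool_pos: [0.5864, 0.1704, 0.102]
eef_rot: [0.494, 0.507, -0.506, -0.493]
contact_force: [-1.1, -0.5, 7.6]
opening: 0.089
```

```bash
python3 st.py
```

```text
[0.58639575 0.17036557 0.10202026] [-1.07 -0.49  7.56] [-0.215  0.283 -0.228] 7.823187321508276 yaw 91.49616646824127 q7 0.9213670321578475
```

Emit:
{"fn": "carry_out", "kwargs": {
  "offset": [
    [0,0,0],
    [0,0,0]
  ],
  "twist": [1,0]
}}

```text
clock: 25.0
tool_pos: [0.5864, 0.1704, 0.102]
eef_rot: [0.489, 0.511, -0.511, -0.489]
contact_force: [-1.5, -0.7, 8.0]
opening: 0.087
```

```bash
python3 st.py
```

```text
[0.58638426 0.17037553 0.10203618] [-1.49 -0.67  8.02] [-0.211  0.32  -0.254] 7.641574448400758 yaw 92.48315786437958 q7 0.9335925524586001
```

Home stop is felt at a tool yaw of about 90° (−0.25 N m). I'll ease back through the play to be in line, then lift gently.

Emit:
{"fn": "carry_out", "kwargs": {
  "offset": [
    [0,0,0],
    [0,0,0],
    [0,0,0],
    [0,0,0],
    [0,0,0.0005],
    [0,0,0.0005],
    [0,0,0]
  ],
  "twist": [-2,-2,-2,-1.5,-0.5,0,0]
}}

```text
clock: 25.88
tool_pos: [0.5859, 0.1707, 0.1021]
eef_rot: [-0.523, -0.476, 0.476, 0.523]
contact_force: [1.0, 0.4, -0.2]
opening: 0.086
```

```bash
python3 st.py
```

```text
[0.58594785 0.17073699 0.10209397] [ 0.96  0.41 -0.21] [-0.043 -0.129 -0.056] 7.604375584772671 yaw 84.61028406562558 q7 0.8367353703549869
```

Emit:
{"fn": "carry_out", "kwargs": {
  "offset": [
    [0,0,0.001],
    [0,0,0.001],
    [0,0,0.001],
    [0,0,0]
  ],
  "twist": [0,0,0,0]
}}

```text
clock: 26.38
tool_pos: [0.586, 0.1708, 0.1056]
eef_rot: [-0.523, -0.476, 0.476, 0.523]
contact_force: [-0.0, -0.1, 0.2]
opening: 0.088
```

```bash
python3 st.py
```

```text
[0.5860125  0.17080567 0.10559269] [-0.01 -0.09  0.19] [ 0.048 -0.094 -0.013] 7.793593027580193 yaw 84.6115139009487 q7 0.838169848355366
```

Emit:
{"fn": "carry_out", "kwargs": {
  "offset": [
    [0,0,0.001],
    [0,0,0]
  ],
  "twist": [0,0]
}}

```text
clock: 26.62
tool_pos: [0.586, 0.1708, 0.1066]
eef_rot: [-0.523, -0.476, 0.476, 0.523]
contact_force: [0.4, 0.4, -0.3]
opening: 0.086
```

```bash
python3 st.py
```

```text
[0.58601086 0.1708257  0.10655249] [ 0.44  0.37 -0.27] [ 0.023 -0.038  0.03 ] 7.5430604607021365 yaw 84.61441615988856 q7 0.8386020170307329
```

Emit:
{"fn": "carry_out", "kwargs": {
  "offset": [
    [0,0,0.001],
    [0,0,0.001],
    [0,0,0.001],
    [0,0,0]
  ],
  "twist": [0,0,0,0]
}}

```text
clock: 27.12
tool_pos: [0.586, 0.1708, 0.1096]
eef_rot: [-0.523, -0.476, 0.476, 0.523]
contact_force: [0.0, 0.2, -0.6]
opening: 0.089
```

Emit:
{"fn": "carry_out", "kwargs": {
  "offset": [
    [0,0,0.002],
    [0,0,0.002],
    [0,0,0.002],
    [0,0,0]
  ],
  "twist": [0,0,0,0]
}}

```text
clock: 27.62
tool_pos: [0.5862, 0.1709, 0.1157]
eef_rot: [0.523, 0.476, -0.476, -0.523]
contact_force: [0.4, 0.1, -1.4]
opening: 0.09
```

Emit:
{"fn": "carry_out", "kwargs": {
  "offset": [
    [0,0,0.003],
    [0,0,0.005],
    [0,0,0.01],
    [0,0,0.02],
    [0,0,0.02],
    [0,0,0],
    [0,0,0]
  ],
  "twist": [0,0,0,0,0,0,0]
}}

```text
clock: 28.5
tool_pos: [0.5857, 0.1706, 0.1732]
eef_rot: [-0.523, -0.476, 0.476, 0.523]
contact_force: [0.4, 0.1, -0.2]
opening: 0.084
```

```bash
python3 st.py; python3 - <<'E'
from h import *
save("pics/s3.png",snapshot("scene"),(325,120,425,225),6)
E
```

```text
[0.58574594 0.17056871 0.17315964] [ 0.39  0.1  -0.21] [ 0.013  0.    -0.026] 7.389898593831754 yaw 84.60714073152973 q7 0.8703537286908601
```

View pics/s3.png

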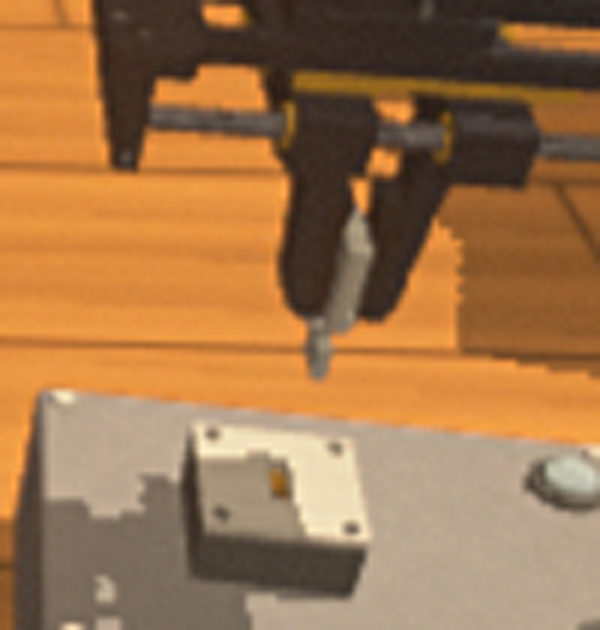

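The key (350,270) is out and upright, and the lock's slot is clear at (278,482). Back to the stand.

Emit:
{"fn": "carry_out", "kwargs": {
  "offset": [
    [-0.0115,-0.0545,0],
    [-0.0115,-0.0545,0],
    [-0.0115,-0.0545,0],
    [-0.0115,-0.0545,0],
    [-0.0115,-0.0545,0],
    [-0.0115,-0.0545,0],
    [-0.0115,-0.053,0],
    [0,0,0]
  ],
  "twist": [-2.5,-2.5,-2.5,-2.5,-2.5,-2.5,-3,0]
}}

```text
clock: 29.55
tool_pos: [0.5028, -0.2153, 0.1724]
eef_rot: [0.593, 0.384, -0.387, -0.593]
contact_force: [0.2, 0.1, -0.4]
opening: 0.088
```

Emit:
{"fn": "carry_out", "kwargs": {
  "offset": [
    [0,0,-0.05],
    [0,0,-0.035],
    [0,0,-0.02],
    [0,0,0],
    [0,0,0]
  ],
  "twist": [0,0,0,0,0]
}}

```text
clock: 30.18
tool_pos: [0.5061, -0.2086, 0.0689]
eef_rot: [0.591, 0.389, -0.388, -0.591]
contact_force: [0.2, 0.4, -0.5]
opening: 0.088
```

```bash
python3 st.py; python3 - <<'E'
from h import *
save("pics/s4.png",snapshot("scene"),(150,140,260,225),7)
T=get_state()["tool_pos"]
print([((proj("scene",p)-[150,140])*7).round() for p in (T-[0,0,.0065],T-[0,0,.0265],np.array([.505,-.2092,.034]))])
E
```

```text
[ 0.50610692 -0.20864917  0.06891064] [ 0.19  0.37 -0.53] [-0.    -0.005  0.02 ] 7.759828583386758 yaw 66.66143390990274 q7 1.144703614886737
[array([354., 307.]), array([359., 352.]), array([361., 370.])]
```

View pics/s4.png

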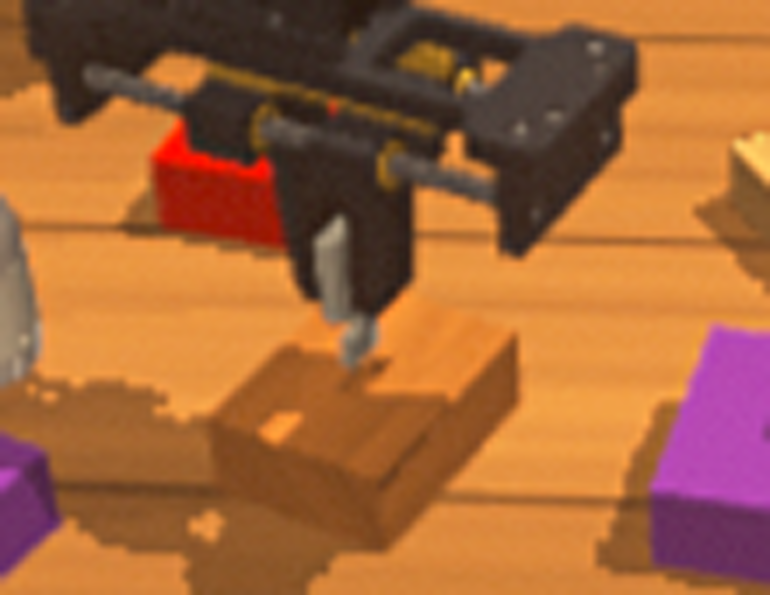

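The key tip at (355,360) hangs right over the stand's slot at about (368,375). I'll trim 1 mm and lower by feel.

Emit:
{"fn": "carry_out", "kwargs": {
  "offset": [
    [-0.001,-0.0005,-0.004],
    [0,0,-0.003],
    [0,0,-0.002],
    [0,0,-0.001],
    [0,0,0]
  ],
  "twist": [0,0,0,0,0]
}}

```text
clock: 30.85
tool_pos: [0.5046, -0.2097, 0.0584]
eef_rot: [-0.591, -0.388, 0.388, 0.591]
contact_force: [-0.1, 0.2, -1.3]
opening: 0.088
```

Emit:
{"fn": "carry_out", "kwargs": {
  "offset": [
    [0,0,-0.001],
    [0,0,-0.001],
    [0,0,-0.001],
    [0,0,0]
  ],
  "twist": [0,0,0,0]
}}

```text
clock: 31.35
tool_pos: [0.5047, -0.2096, 0.0554]
eef_rot: [-0.591, -0.388, 0.388, 0.591]
contact_force: [-0.1, 0.8, -0.7]
opening: 0.088
```

Emit:
{"fn": "carry_out", "kwargs": {
  "offset": [
    [0,0,-0.002],
    [0,0,-0.002],
    [0,0,-0.002],
    [0,0,0]
  ],
  "twist": [0,0,0,0]
}}

```text
clock: 31.85
tool_pos: [0.5046, -0.2095, 0.0492]
eef_rot: [-0.591, -0.388, 0.388, 0.591]
contact_force: [-0.0, 0.8, -0.2]
opening: 0.086
```

Emit:
{"fn": "carry_out", "kwargs": {
  "offset": [
    [0,0,-0.002],
    [0,0,-0.002],
    [0,0,-0.002],
    [0,0,-0.001],
    [0,0,0]
  ],
  "twist": [0,0,0,0,0]
}}

```text
clock: 32.48
tool_pos: [0.5046, -0.2096, 0.0423]
eef_rot: [-0.591, -0.388, 0.388, 0.591]
contact_force: [1.5, 1.4, -1.3]
opening: 0.085
```

Emit:
{"fn": "carry_out", "kwargs": {
  "offset": [
    [0,0,-0.001],
    [0,0,-0.001],
    [0,0,0]
  ],
  "twist": [0,0,0]
}}

```text
clock: 32.85
tool_pos: [0.5047, -0.2096, 0.0404]
eef_rot: [-0.591, -0.388, 0.388, 0.591]
contact_force: [1.6, 2.2, -1.0]
opening: 0.091
```

Emit:
{"fn": "carry_out", "kwargs": {
  "offset": [
    [0,0,-0.001],
    [0,0,0]
  ],
  "twist": [0,0]
}}

```text
clock: 33.1
tool_pos: [0.5047, -0.2096, 0.04]
eef_rot: [0.591, 0.388, -0.388, -0.591]
contact_force: [-0.5, 1.5, 4.7]
opening: 0.088
```

The collar sits on the stand (z 0.040, 5 N up). Releasing.

Emit:
{"fn": "carry_out", "kwargs": {
  "offset": [
    [0,0,0.0005],
    [0,0,0],
    [0,0,0],
    [0,0,0]
  ],
  "twist": [0,0,0,0],
  "grip": 0.04
}}

```text
clock: 33.6
tool_pos: [0.5044, -0.2099, 0.0399]
eef_rot: [-0.591, -0.388, 0.388, 0.591]
contact_force: [0.4, 0.4, 0.5]
opening: 0.451
```

Emit:
{"fn": "carry_out", "kwargs": {
  "offset": [
    [0,0,0],
    [0,0,0.01],
    [0,0,0.03],
    [0,0,0.05],
    [0,0,0.05],
    [0,0,0.04]
  ],
  "twist": [0,0,0,0,0,0]
}}

```text
clock: 34.35
tool_pos: [0.5047, -0.2098, 0.2228]
eef_rot: [0.592, 0.389, -0.388, -0.59]
contact_force: [-0.2, -1.0, -0.2]
opening: 0.453
```

Emit:
{"fn": "carry_out", "kwargs": {
  "offset": [
    [-0.03,0.05,0],
    [-0.03,0.05,0],
    [-0.01,0.06,0],
    [0,0.06,0],
    [0,0,0],
    [0,0,0],
    [0,0,0]
  ],
  "twist": [0,0,0,0,0,0,0]
}}

```text
clock: 35.22
tool_pos: [0.4345, 0.0084, 0.2201]
eef_rot: [0.592, 0.387, -0.387, -0.591]
contact_force: [0.3, -0.7, -0.0]
opening: 0.453
```

```bash
python3 st.py; python3 - <<'E'
from h import *
a=snapshot("scene");t=snapshot("top")
A=cv2.resize(a[150:225,150:390],None,fx=3.2,fy=3.2,interpolation=cv2.INTER_CUBIC)
B=cv2.resize(t[130:290,100:412],(768,394),interpolation=cv2.INTER_CUBIC)[:350]
save("pics/end.png",np.vstack([A,B]))
print(A.shape)
c1=cv2.resize(t[180:240,285:345][:,:,::-1],(500,500),interpolation=cv2.INTER_CUBIC);cv2.imwrite("pics/stand2.png",c1)
E
```

```text
[0.43450157 0.00836092 0.22006281] [ 0.28 -0.68 -0.  ] [ 0.008 -0.023  0.049] 39.885717858640575 yaw 66.41496950392212 q7 0.7859145875058716
(240, 768, 3)
```

View pics/end.png

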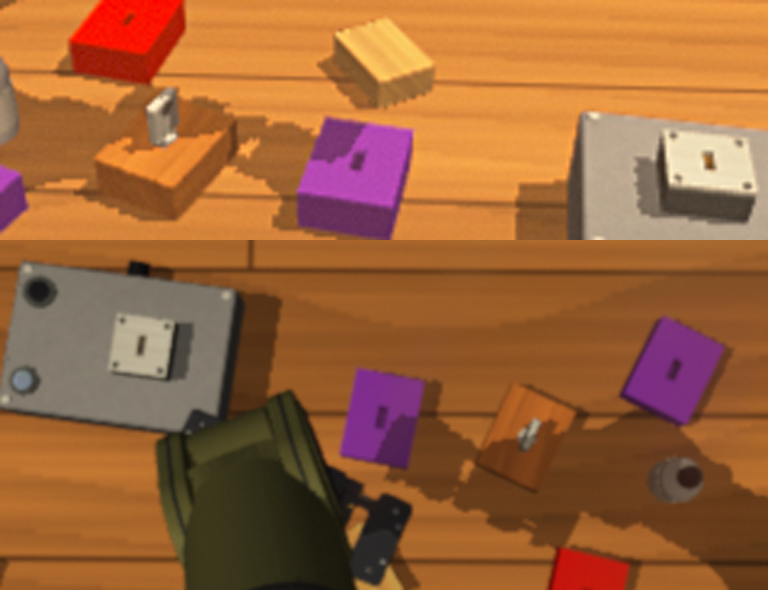

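The final picture shows the key upright in the wooden stand (scene (163,115), top (530,433)). The lock slot is in line with the face, the bystanders are in place, and the arm is clear.

```bash
python3 -c "
from plant import job
print(job.finish_job())"
```

```text
the job is handed in; nothing more can be done
None
```

The job is handed in at about 35 s of the 72 s allowed. The key was turned to its stop, brought back home, drawn out and stood back in the wooden stand. No verdict is reported, so these are my own readings:

- **Insertion:** the key slid in without resistance. The collar met the face at TCP z 0.102 m, where it should be, with about 8 N.
- **Clockwise stop:** I felt it at about 80° of tool turn. The moment rose from about 0.1 to between 0.26 and 0.38 N m.
- **Home stop:** the moment reached −0.25 N m. I then eased back through the play, and the key came out with no catch. The largest vertical force shown at any reading in the lock was about 8 N.
- **Return to the stand:** the key seated at TCP z 0.040 m with about 5 N upward, against 0.040–0.041 m when I first gripped it.
- **Last pictures:** the key is upright in the stand, the lock slot is in line with its face, and the arm is clear. The bystanders in view look unmoved, but the handle blank was outside these crops, and I did not measure any of them again.

One disagreement: the home stop came about 3° later in tool yaw than the pictures suggested. I took this as slight slip of the key in the grip and allowed for it when drawing out and placing.

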